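# Open the two-leaf enclosure: active leaf, flush bolt, passive leaf

## Task

Open up the grey two-leaf enclosure that lies on its back on the bench, ready for wiring: swing the active leaf (the one whose edge overlaps the other) up until it stands upright or beyond, draw the flush bolt this uncovers on the passive leaf right back while that leaf is still shut, then swing the passive leaf up until it too stands upright or beyond. Never heave the passive leaf against the thrown bolt, and leave the parts bin, the tape roll and the screwdriver where they are. Finish with both leaves standing open and the bolt still drawn back.

Things in the scene. Friction and masses are not known exactly. Their poses are not given: they have to be found in the camera images.
- enclosure: Grey sheet-steel enclosure, fixed, lying on its back: 278 (x) x 320 (y) x 126 mm high at the two end walls, 90 at the sides. Origin: centre of its underside on the bench, z up. Its top is two leaves 36 mm thick (z 90 to 126), 244 long in x, meeting near y 0: active hinged along the +y side, passive along -y. Inside: terminal blocks, 80 mm deep.
- active_leaf (a joint): Angle of the active leaf, rad: 0 shut, 1.57 upright, stop 1.75. Turns about the enclosure's -x axis: its free (-y) edge rises and swings over to +y. 0.4 kg; a friction hinge (0.4 N m) holds it at any angle; about 5 N at the bar lifts it. Shut, it spans y +160 to +2 mm, with a 4 mm flange at its top on to y -38, over the passive leaf's lip.
- active_hinge (a point): Mid-length point of the active leaf's hinge axis, which runs along the enclosure's x (at enclosure x 0, y +160, z 90 mm).
- active_bar (a point): Centre of the active leaf's handle: round steel bar 12 mm thick, 90 long, along x, on a leg at each end, centre line 34 mm above the leaf's outer face. Shut: enclosure x 0, y +4, z 160 mm, i.e. 156 mm from the hinge axis towards -y and 70 above it; the leaf reaches 42 mm farther out. Turns with the leaf; its axes are the leaf's (the enclosure's when shut).
- passive_leaf (a joint): Angle of the passive leaf, rad: 0 shut, 1.57 upright, stop 1.75. Turns about the enclosure's +x axis: its free (+y) edge rises and swings over to -y. 0.4 kg, same friction hinge; about 8 N at the bar lifts it. Held by the bolt and by the flange above. Shut, it spans y -160 to -42 mm, with a 4 mm thick low lip (top at z 94) on to y -2.
- passive_hinge (a point): Mid-length point of the passive leaf's hinge axis, along the enclosure's x (at enclosure x 0, y -160, z 90 mm).
- passive_bar (a point): Centre of the passive leaf's handle, the same bar as the other, along x. Shut: enclosure x 0, y -72, z 160 mm, i.e. 88 mm from the hinge axis towards +y and 70 above it; the leaf's full thickness reaches 30 mm farther out, its lip 70. Turns with the leaf; its axes are the leaf's (the enclosure's when shut).
- flush_bolt (a joint): How far the bolt is drawn back, m: 0 fully thrown, grows as its fin is pulled towards the enclosure's -x, stop 0.035. Starts 0 to 6 mm back; a flat bar (14 wide, top 6 mm above the lip) runs from the fin's foot towards +x through two guides 8 mm high into a hole in the +x end wall; it leaves it at about 0.014. Friction of 4 N keeps it where it is left.
- bolt_fin (a point): Middle of the top of the bolt's grip fin: steel block 14 (x) x 24 (y) x 26 mm high standing on the passive leaf's lip, hidden under the active leaf's flange until that leaf is open. Fully thrown, leaf shut: enclosure x +20, y -20, z 120 mm. Its flat bar runs along the lip on its +x side; -x side free for 100 mm; on its -y side, 10 mm off, the leaf steps up 32 mm above the lip.
- parts_bin: Bystander: empty open grey plastic bin 120 x 100 x 50 mm, origin under its centre.
- tape_roll: Bystander: black roll of tape lying flat, 100 mm across, 24 mm high, origin under its centre.
- screwdriver: Bystander: screwdriver 200 mm long, lying on the bench on the right of the enclosure (-y side), along its own x; origin on the bench under it.

How it is judged:
By the outcome, as a careful person would: the job done as asked, in the order asked, and still so for the second after the job is handed in, with the robot touching nothing.
It also fails if it takes over 70 s, if anything falls off the work surface, if the arm or the gripper's body presses on something with over 40 N, if the wrist force passes 120 N, or if a joint passes its speed limit or range.

## Robot

A 6-joint arm with a two-finger parallel gripper is mounted at the origin on the work surface. World frame = base frame: x ahead of the robot, y to its left, z up, the work surface at z = 0. Lengths are in m, angles in rad, forces in N, time in s.
With the tool pointing down it reaches from about 0.325 to 0.775 m from the base axis. Payload 5.5 kg.
Tool frame: the origin (TCP) lies midway between the tips of the shut fingers; the grasp point (between the pads) lies 19 mm behind it; z points along the fingers, y is the direction in which the jaws open and shut (so a half turn about z gives the same grasp; the last joint's range is limited). The gripper opens to 88 mm and grips with 3 to 60 N. Pads are 20 mm wide; open, the fingers measure 115 mm over their backs; the gripper's body (75 mm by 178 mm) begins 61 mm behind the grasp point.
Start: joints at [1.135, 0.091, 1.231, -0, 1.82, -0.057], TCP at [0.222, 0.557, 0.223] pointing down, gripper open.
Joint ranges: [-2.87, 2.87], [-0.86, 2.18], [0.17, 2.46], [-1.51, 4.65], [0.06, 2.69], [-2.65, 2.65]. Speed limits (rad/s): [2.57, 2.57, 3.01, 3.14, 3.14, 3.14].

## Interface

Orientations are given as a rotation vector (axis times angle).
In Python, from bench import get_state, get_image, get_calibration, close_job, silhouettes, pinpoint gives the robot as it stands.
- The arm moves only by the tool drive_tool, never from a script. Its argument "deltas" is a list of rows, each an object with "jaw": the closure in counts, from 0 (fully open) to 255 (shut); "slide": the shift along the tool's x, y, z in cm, a list of three; "angular": the turn, a rotation vector about the tool's x, y, z in rad, a list of three. A call has 1 to 10 rows; each row is the pose to reach, as a shift and turn from the pose measured when the call began, along the tool's axes at that moment; what a row does not reach only later rows make up. A row lasts 1/8 s, in which the tool goes at most 62.5 mm and 10.7 degrees, less where a joint would pass 70% of its speed; a pose out of reach is approached as far as the arm can. A call with a gripper value outside its range is refused whole. The fingers move at their own pace and stop on an object; the grip force is fixed at half the most. Time passes only in rows, so rows that repeat a pose let the fingers close. It gives the time, the measured TCP pose, the force and the opening at its end, in the units of the state.
- get_state(): the state, without advancing time (a new reading comes with each control period).
- get_image(name): name is "side" or "top" or "wrist"; returns the picture (420x560x3 uint8, red, green, blue); there is no depth.
- get_calibration(name): a dict with "mtx" (3x3 intrinsics, pixels), "rvec" (rotation vector, rad) and "tvec" (3), from world to camera coordinates, as OpenCV has them; the wrist camera has in their place "mount" (4x4, takes a point from camera to tool coordinates, whose origin is the TCP and whose axes are the flange's). Camera axes: x right, y down, z forward; pixel columns grow to the right and rows downward; lengths in m; the calibration is good to about 2 mm. A picture is of the moment at which its call begins: read the wrist's pose just before it. get_calibration takes no time and is no camera call.
- close_job(): hands the job in, once; it reports no verdict.
Trained networks look in the newest picture that a camera, given by its name, has taken for a name from the list of things; names that differ only in an ending like _2 or _b are one class to them, and where a whole thing is asked for, a point or a joint stands for the part that bears it (a point fixed in the world has none). Each returns a list of dicts, best first, with "conf" (0 to 1); they miss things now and then, are a little off and sometimes report something else, mostly with a low value. They report only what shows in the picture. A call takes as long as a camera call.
- silhouettes(name, camera): "mask" (420x560 bool, what is visible of it) and "rect" ([left, top, width, height] in pixels, round what is visible of it).
- pinpoint(name, camera): "at" ([column, row] in pixels: a listed point, or the origin of a listed thing).
The state is a dict: "time_s": time; "q": joint angles; "joint_velocities": joint speeds; "tau": joint torques, N m; "eef_pos": TCP position; "ee_rot": TCP orientation; "wrist_force": force on the tool from outside, world axes, zero at the start; "wrist_torque": the same for the moment, N m; "finger_gap": finger opening in m.
Only numpy, scipy, OpenCV 4.12 (cv2) and the standard library are available. Lean on these libraries where they do the work, as an engineer would, in place of code of your own. Each camera call takes 0.05 s, during which the arm holds its last target. There are 200 camera calls.

## Working session

There is one attempt and no reset: what is moved stays moved. The work goes in short steps, Python scripts to look and compute and a tool call to move; the robot and the scene stay as the last step left them, time stands still between calls to the robot, and variables do not carry over. Pictures are saved under pics/ and viewed, about 8 in all and at most 12, crops included, and the job is handed in when it is done.

Besides the shell and the picture viewer there is one more tool, called after "Request:" by a JSON object that holds its "op" and its "data", one argument or row to a line. drive_tool: Moves the arm, as the interface text tells. Its arguments: {"type":"object","properties":{"deltas":{"type":"array"}},"required":["deltas"]}

```bash
mkdir -p pics; cat > h.py <<'E'
import numpy as np, cv2
from bench import *
from scipy.spatial.transform import Rotation as R
def cam(n):
    c=get_calibration(n); K=np.array(c['mtx'],float)
    if 'mount' in c:
        s=get_state(); T=np.eye(4);T[:3,:3]=R.from_rotvec(s['ee_rot']).as_matrix();T[:3,3]=s['eef_pos']
        T=np.linalg.inv(T@np.array(c['mount'])); return K,T[:3,:3],T[:3,3]
    return K,R.from_rotvec(np.ravel(c['rvec'])).as_matrix(),np.ravel(c['tvec']).astype(float)
def ray(c,px,z):
    K,Rm,t=c; d=Rm.T@np.linalg.inv(K)@np.array([px[0],px[1],1.]); o=-Rm.T@t
    return o+d*(z-o[2])/d[2]
def proj(c,P):
    K,Rm,t=c; p=(Rm@np.asarray(P,float).T).T+t; p=p@K.T; return p[:,:2]/p[:,2:]
def save(n,im): cv2.imwrite('pics/'+n,im[:,:,::-1])
E
python3 - <<'E'
from h import *
s=get_state();print(s)
ims=[]
Z=dict(enclosure=0,active_hinge=.09,active_bar=.16,passive_hinge=.09,passive_bar=.16,parts_bin=0,tape_roll=0,screwdriver=0)
for n in ['top','side']:
    c=cam(n);im=get_image(n).copy()
    for k,z in Z.items():
        for r in pinpoint(k,n)[:2]:
            print(n,k,round(r['conf'],2),np.round(r['at']),np.round(ray(c,r['at'],z),3))
    save(n+'0.png',im)
    print(n,'campos',-c[1].T@c[2])
E
```

```text
{'time_s': 0.0, 'q': array([ 1.13528278e+00,  9.18592124e-02,  1.23188707e+00, -3.07393744e-06,
        1.81978855e+00, -5.67156891e-02]), 'joint_velocities': array([-0.00010229, -0.000274  ,  0.00094024, -0.00039036,  0.00183978,
        0.00039053]), 'tau': array([ 2.06821431e-03, -4.46447790e+01, -4.06459415e+01,  7.01291906e-02,
        2.92305218e-02, -1.64719677e-04]), 'eef_pos': array([0.22176853, 0.55719249, 0.221506  ]), 'ee_rot': array([-5.91375631e-01, -3.08494988e+00,  2.95952695e-03]), 'wrist_force': array([0.12127968, 0.66547076, 0.85480435]), 'wrist_torque': array([ 0.00715194,  0.03412781, -0.00308604]), 'finger_gap': 0.08759774307823102}
top enclosure 0.94 [300. 187.] [ 0.548 -0.048  0.   ]
top active_hinge 0.67 [253. 165.] [0.601 0.104 0.09 ]
top active_bar 0.78 [302. 177.] [ 0.542 -0.05   0.16 ]
top passive_hinge 0.83 [350. 200.] [ 0.485 -0.203  0.09 ]
top parts_bin 0.84 [439. 243.] [ 0.36  -0.508  0.   ]
top tape_roll 0.71 [138. 217.] [0.444 0.493 0.   ]
top screwdriver 0.86 [413. 167.] [ 0.62  -0.435  0.   ]
top screwdriver 0.36 [439. 241.] [ 0.366 -0.508  0.   ]
top campos [0.21348086 0.014244   1.45009458]
side enclosure 0.83 [305. 240.] [ 0.538 -0.056  0.   ]
side active_hinge 0.62 [291. 197.] [0.596 0.091 0.09 ]
side active_bar 0.94 [305. 200.] [ 0.543 -0.039  0.16 ]
side passive_hinge 0.83 [323. 248.] [ 0.475 -0.2    0.09 ]
side passive_bar 0.72 [316. 209.] [ 0.536 -0.1    0.16 ]
side passive_bar 0.69 [324. 246.] [ 0.42 -0.25  0.16]
side parts_bin 0.83 [377. 348.] [ 0.376 -0.505  0.   ]
side parts_bin 0.27 [314. 211.] [0.695 0.058 0.   ]
side tape_roll 0.62 [203. 190.] [0.435 0.481 0.   ]
side screwdriver 0.57 [410. 289.] [ 0.625 -0.435 -0.   ]
side campos [-0.2254217  -0.8123468   0.85420281]
```

View pics/top0.png

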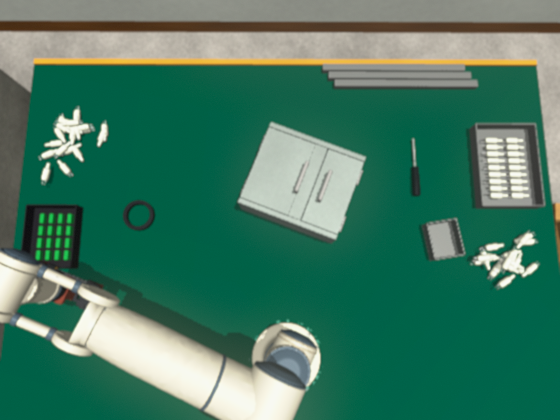

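View pics/side0.png

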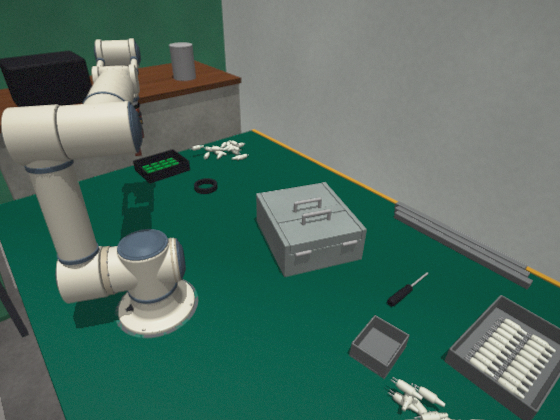

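The views show the enclosure at about (0.545, -0.05), yawed about -20°. Its centre is near (302,180) in the top picture, with both handle bars near the seam and the bystanders well clear. Next I'll fit its pose.

```bash
cat >> h.py <<'E'
PT=dict(enclosure=(0,0,0),active_hinge=(0,.16,.09),active_bar=(0,.004,.16),passive_hinge=(0,-.16,.09),passive_bar=(0,-.072,.16))
def fit(obs,cams,x0):
    from scipy.optimize import least_squares
    def W(p,P): return R.from_euler('z',p[2]).apply(P)+[p[0],p[1],0]
    def f(p): return np.concatenate([(proj(cams[n],[W(p,PT[k])])[0]-a)*w for n,k,a,w in obs])
    r=least_squares(f,x0,loss='soft_l1',f_scale=2); return r.x,f(r.x)
def goal(E,P,extra=0):
    """tool-frame shift (cm) and turn from the present pose to enclosure point P, tool down, x=-ex,y=ey rotated by extra about tool z"""
    s=get_state();Rn=R.from_rotvec(s['ee_rot']); Re=R.from_euler('z',E[2])
    t=Re.apply(P)+[E[0],E[1],0]
    M=(Re*R.from_matrix(np.array([[-1,0,0],[0,1,0],[0,0,-1.]]).T))*R.from_euler('z',extra)
    return np.round(Rn.inv().apply(t-s['eef_pos'])*100,2),np.round((Rn.inv()*M).as_rotvec(),3)
E
python3 - <<'E'
from h import *
obs=[];cams={}
for n in ['top','side']:
    cams[n]=cam(n);get_image(n)
    for k in PT:
        if (n,k)==('side','passive_bar'):continue
        r=pinpoint(k,n)
        if r and r[0]['conf']>.5: obs.append((n,k,np.array(r[0]['at']),1.))
E,res=fit(obs,cams,[.545,-.05,-.36]);print(E);print([(o[0],o[1]) for o in obs]);print(res.reshape(-1,2).round(1))
# silhouette hull direction
im=get_image('top');m=silhouettes('enclosure','top')[0]['mask']
print(cv2.minAreaRect(np.argwhere(m)[:,::-1].astype(np.float32)))
print(goal(E,[0,.004,.26]))
E
```

```text
[ 0.54276917 -0.05306722 -0.36177525]
[('top', 'enclosure'), ('top', 'active_hinge'), ('top', 'active_bar'), ('top', 'passive_hinge'), ('side', 'enclosure'), ('side', 'active_hinge'), ('side', 'active_bar'), ('side', 'passive_hinge')]
[[ 1.5  0.1]
 [ 0.1 -0.5]
 [-0.2 -0.6]
 [ 0.8  0.7]
 [-1.8 -2.3]
 [ 0.  -3.4]
 [-2.   1.9]
 [ 1.4 -0.3]]
((301.0537109375, 182.705078125), (107.56326293945312, 94.08747100830078), 20.323135375976562)
(array([-52.39, -44.46,  -3.74]), array([ 0.   , -0.   , -0.017]))
```

Request:
{"op": "drive_tool", "data": {
  "deltas": [
    {"jaw":0,"slide":[-5,-4,-6],"angular":[0,0,0]},
    {"jaw":0,"slide":[-9.5,-8,-7],"angular":[0,0,0]},
    {"jaw":0,"slide":[-14,-12,-7],"angular":[0,0,0]},
    {"jaw":0,"slide":[-19,-16,-7],"angular":[0,0,0]},
    {"jaw":0,"slide":[-23.5,-20,-7],"angular":[0,0,0]},
    {"jaw":0,"slide":[-28,-24,-7],"angular":[0,0,0]},
    {"jaw":0,"slide":[-33,-28,-7],"angular":[0,0,-0.017]},
    {"jaw":0,"slide":[-37.5,-32,-7],"angular":[0,0,-0.017]},
    {"jaw":0,"slide":[-42,-36,-7],"angular":[0,0,-0.017]},
    {"jaw":0,"slide":[-46.5,-40,-7],"angular":[0,0,-0.017]}
  ]
}}

```text
time_s: 2.8
eef_pos: [0.5025, 0.02, 0.2929]
ee_rot: [0.565, 3.089, 0.001]
wrist_force: [1.0, 0.5, -0.4]
finger_gap: 0.0877
```

Request:
{"op": "drive_tool", "data": {
  "deltas": [
    {"jaw":0,"slide":[-2.5,-2,0],"angular":[0,0,0]},
    {"jaw":0,"slide":[-5,-4,0],"angular":[0,0,0]},
    {"jaw":0,"slide":[-6,-4.5,0],"angular":[0,0,0]},
    {"jaw":0,"slide":[-6,-4.5,0],"angular":[0,0,0]}
  ]
}}

```text
time_s: 3.3
eef_pos: [0.5428, -0.0432, 0.2927]
ee_rot: [0.566, 3.09, 0.001]
wrist_force: [0.2, 0.1, -0.1]
finger_gap: 0.0884
```

```bash
python3 - <<'E'
from h import *
E0=[.5428,-.0531,-.362]
s=get_state();print(s['time_s'],s['eef_pos'],s['q'].round(2))
c=cam('wrist');im=get_image('wrist').copy();obs=[];cams={'wrist':c}
for k in PT:
    for r in pinpoint(k,'wrist')[:2]: print(k,round(r['conf'],2),np.round(r['at']))
Re=R.from_euler('z',E0[2])
def W(P):return Re.apply(P)+[E0[0],E0[1],0]
for p in [(0,.004,.16),(.045,.004,.16),(-.045,.004,.16),(0,-.072,.16),(.045,-.072,.16),(-.045,-.072,.16),(.122,-.038,.126),(-.122,-.038,.126)]:
    u=proj(c,[W(p)])[0];print(p,u.round());cv2.circle(im,tuple(int(v) for v in u),3,(255,0,0),1)
save('w1.png',im);print(goal(E0,[0,.004,.141]))
E
```

```text
3.3 [ 0.5427674  -0.04319573  0.29265351] [-0.14 -0.03  1.23  0.    1.94 -1.35]
enclosure 0.62 [284. 177.]
active_hinge 0.5 [282. 176.]
active_bar 0.68 [284. 209.]
passive_bar 0.64 [197. 205.]
(0, 0.004, 0.16) [280. 201.]
(0.045, 0.004, 0.16) [280. 249.]
(-0.045, 0.004, 0.16) [280. 149.]
(0, -0.072, 0.16) [193. 201.]
(0.045, -0.072, 0.16) [197. 249.]
(-0.045, -0.072, 0.16) [190. 149.]
(0.122, -0.038, 0.126) [241. 306.]
(-0.122, -0.038, 0.126) [233.  59.]
(array([-0.39, -0.59, 15.24]), array([0.001, 0.002, 0.001]))
```

View pics/w1.png

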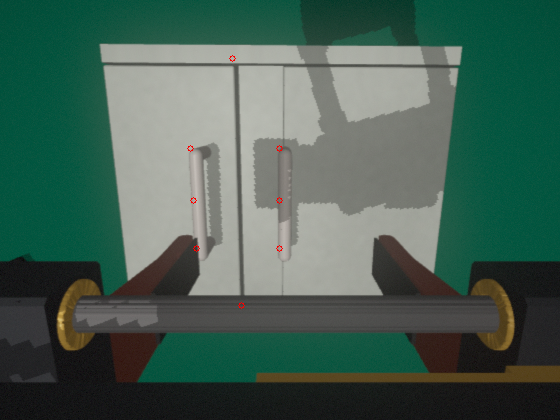

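The bars sit about 5 px right of and 5 px below my projection (active bar centre near (285,205)). I'll shift the estimate by +4 mm in x and y, descend and grip.

Request:
{"op": "drive_tool", "data": {
  "deltas": [
    {"jaw":0,"slide":[-0.8,-0.2,4],"angular":[0,0,0]},
    {"jaw":0,"slide":[-0.8,-0.2,9],"angular":[0,0,0]},
    {"jaw":80,"slide":[-0.8,-0.2,13],"angular":[0,0,0]},
    {"jaw":120,"slide":[-0.8,-0.2,15.2],"angular":[0,0,0]},
    {"jaw":140,"slide":[-0.8,-0.2,15.2],"angular":[0,0,0]},
    {"jaw":255,"slide":[-0.8,-0.2,15.2],"angular":[0,0,0]},
    {"jaw":255,"slide":[-0.8,-0.2,15.2],"angular":[0,0,0]},
    {"jaw":255,"slide":[-0.8,-0.2,15.2],"angular":[0,0,0]}
  ]
}}

```text
time_s: 4.6
eef_pos: [0.55, -0.0472, 0.1426]
ee_rot: [0.563, 3.087, 0.001]
wrist_force: [0.5, 1.2, -0.8]
finger_gap: 0.0315
```

```bash
cat >> h.py <<'E'
def arc(sign,hy,angs,tilts,E,off=(0.,0.)):
    """rows from the present pose (bar in grasp at th0=angs[0],tilt0=tilts[0]); tool-x rotation sign +1 active"""
    s=get_state();Rn=R.from_rotvec(s['ee_rot']);p=s['eef_pos']
    Re=R.from_euler('z',E[2]);h=np.array([0,.16*sign,.09]);b=np.array([0,hy*sign,.07])
    bar=lambda a:Re.apply(h+R.from_euler('x',-sign*a).apply(b))
    base=Rn*R.from_euler('x',-sign*tilts[0])
    g0=p-Rn.apply([0,0,.019])
    for a,t in zip(angs[1:],tilts[1:]):
        Rt=base*R.from_euler('x',sign*t)
        g=g0+bar(a)-bar(angs[0]); q=g+Rt.apply([0,0,.019])
        print(round(a,2),round(t,2),Rn.inv().apply(q-p).round(4)*100,(Rn.inv()*Rt).as_rotvec().round(3),q.round(3))
E
python3 - <<'E'
from h import *
E=[.548,-.0506,-.362]
s=get_state();print(s)
print(goal(E,[0,.004,.141]))
a=np.linspace(0,1.65,21);t=a*.4
arc(1,-.156,a,t,E)
E
```

```text
{'time_s': 4.6, 'q': array([-1.47482952e-01, -4.26595837e-02,  1.50789977e+00,  4.27620840e-04,
        1.67290635e+00, -1.35769971e+00]), 'joint_velocities': array([-0.00073569,  0.00261969,  0.00795887,  0.00065975, -0.00187537,
       -0.0001342 ]), 'tau': array([ 2.76042719e-02, -3.88333189e+01, -4.06952298e+01,  4.71727224e-03,
        6.14343071e-02,  4.60007304e-04]), 'eef_pos': array([ 0.54995202, -0.04717839,  0.14260214]), 'ee_rot': array([5.62650103e-01, 3.08731064e+00, 8.44363009e-04]), 'wrist_force': array([ 0.45157976,  1.24810649, -0.78047876]), 'wrist_torque': array([ 0.03511465, -0.02777395,  0.02096647]), 'finger_gap': 0.031479072072102286}
(array([0.06, 0.01, 0.16]), array([0.001, 0.003, 0.001]))
0.08 0.03 [-0.01  0.57 -1.26] [0.033 0.    0.   ] [ 0.552 -0.042  0.155]
0.16 0.07 [-0.01  1.24 -2.47] [0.066 0.    0.   ] [ 0.554 -0.036  0.167]
0.25 0.1 [-0.02  2.01 -3.62] [0.099 0.    0.   ] [ 0.557 -0.028  0.179]
0.33 0.13 [-0.02  2.87 -4.69] [ 0.132  0.    -0.   ] [ 0.56 -0.02  0.19]
0.41 0.16 [-0.02  3.81 -5.69] [ 0.165  0.    -0.   ] [ 0.563 -0.012  0.2  ]
0.49 0.2
[... 382 characters left out ...]
[ 0.363  0.    -0.   ] [0.588 0.054 0.24 ]
0.99 0.4 [ -0.05  12.17 -10.01] [0.396 0.    0.   ] [0.593 0.067 0.243]
1.07 0.43 [ -0.05  13.51 -10.2 ] [ 0.429  0.    -0.   ] [0.598 0.079 0.245]
1.15 0.46 [ -0.06  14.87 -10.28] [ 0.462  0.    -0.   ] [0.603 0.092 0.246]
1.24 0.49 [ -0.06  16.22 -10.24] [0.495 0.    0.   ] [0.607 0.104 0.245]
1.32 0.53 [ -0.06  17.56 -10.09] [0.528 0.    0.   ] [0.612 0.117 0.244]
1.4 0.56 [-0.06 18.89 -9.82] [ 0.561 -0.     0.   ] [0.617 0.129 0.241]
1.48 0.59 [-0.06 20.18 -9.44] [ 0.594 -0.     0.   ] [0.621 0.141 0.237]
1.57 0.63 [-0.06 21.44 -8.96] [ 0.627  0.    -0.   ] [0.626 0.153 0.232]
1.65 0.66 [-0.06 22.66 -8.37] [ 0.66 -0.   -0.  ] [0.63  0.165 0.227]
```

Request:
{"op": "drive_tool", "data": {
  "deltas": [
    {"jaw":255,"slide":[0,0,0.1],"angular":[0,0,0]},
    {"jaw":255,"slide":[0,0,0.1],"angular":[0,0,0]},
    {"jaw":255,"slide":[0,0,0.1],"angular":[0,0,0]},
    {"jaw":255,"slide":[0,0,0.1],"angular":[0,0,0]}
  ]
}}

```text
time_s: 5.1
eef_pos: [0.5502, -0.0469, 0.1418]
ee_rot: [0.562, 3.087, 0.002]
wrist_force: [1.5, 2.2, 1.4]
finger_gap: 0.0116
```

Request:
{"op": "drive_tool", "data": {
  "deltas": [
    {"jaw":255,"slide":[0,0.57,-1.26],"angular":[0.033,0,0]},
    {"jaw":255,"slide":[0,1.24,-2.47],"angular":[0.066,0,0]},
    {"jaw":255,"slide":[0,2.0,-3.62],"angular":[0.1,0,0]},
    {"jaw":255,"slide":[0,2.87,-4.69],"angular":[0.132,0,0]},
    {"jaw":255,"slide":[0,3.81,-5.69],"angular":[0.165,0,0]},
    {"jaw":255,"slide":[0,3.81,-5.69],"angular":[0.165,0,0]}
  ]
}}

```text
time_s: 5.85
eef_pos: [0.5644, -0.0101, 0.2009]
ee_rot: [-0.555, -3.059, 0.253]
wrist_force: [2.8, -2.3, 1.4]
finger_gap: 0.0111
```

```bash
python3 - <<'E'
from h import *
E=[.548,-.0506,-.362]
s=get_state();print(s['wrist_force'],s['finger_gap'],s['q'].round(2))
g=s['eef_pos']-R.from_rotvec(s['ee_rot']).apply([0,0,.019])
v=R.from_euler('z',-E[2]).apply(g-[E[0],E[1],0])-[0,.16,.09];print(v,np.hypot(v[1],v[2]))
th=np.arctan2(v[2],-v[1])-np.arctan2(.07,.156);print(th)
a=np.linspace(th,1.66,17);t=.165+(a-th)*.4
arc(1,-.156,a,t,E)
E
```

```text
[ 2.82065482 -2.33844741  1.41325859] 0.0111152892599305 [ 0.02  0.04  1.33 -0.16  1.82 -1.23]
[ 0.00084009 -0.11325799  0.12968126] 0.17217608369167314
0.4311105731926238
0.51 0.2 [-0.01  0.81 -0.98] [ 0.031 -0.     0.   ] [ 0.568 -0.001  0.209]
0.58 0.23 [-0.02  1.7  -1.89] [0.061 0.    0.   ] [0.571 0.008 0.217]
0.66 0.26 [-0.03  2.66 -2.73] [0.092 0.    0.   ] [0.575 0.019 0.224]
0.74 0.29 [-0.03  3.67 -3.5 ] [0.123 0.    0.   ] [0.579 0.029 0.229]
0.82 0.32 [-0.04  4.74 -4.17] [ 0.154 -0.     0.   ] [0.583 0.04  0.234]
0.89 0.35 [-0.05  5.86 -4.77] [ 0.184 -0.     0.   ] [0.588 0.051 0.238]
0.97 0.38 [-0.05  7.02 -5.27] [0.215 0.    0.   ] [0.592 0.063 0.241]
1.05 0.41 [-0.06  8.22 -5.68] [ 0.246 -0.     0.   ] [0.596 0.074 0.244]
1.12 0.44 [-0.06  9.44 -5.99] [0.277 0.    0.   ] [0.601 0.086 0.245]
1.2 0.47 [-0.07 10.68 -6.2 ] [0.307 0.    0.   ] [0.605 0.098 0.245]
1.28 0.5 [-0.07 11.94 -6.32] [0.338 0.    0.   ] [0.61  0.11  0.244]
1.35 0.53 [-0.07 13.2  -6.34] [ 0.369  0.    -0.   ] [0.614 0.121 0.242]
1.43 0.56 [-0.08 14.45 -6.26] [ 0.399  0.    -0.   ] [0.618 0.133 0.239]
1.51 0.6 [-0.08 15.69 -6.08] [ 0.43  0.   -0.  ] [0.623 0.144 0.235]
1.58 0.63 [-0.08 16.92 -5.8 ] [ 0.461 -0.     0.   ] [0.627 0.155 0.231]
1.66 0.66 [-0.08 18.12 -5.43] [0.492 0.    0.   ] [0.631 0.165 0.225]
```

Tracking well, with low forces.

Request:
{"op": "drive_tool", "data": {
  "deltas": [
    {"jaw":255,"slide":[0,0.8,-0.98],"angular":[0.03,0,0]},
    {"jaw":255,"slide":[0,1.7,-1.9],"angular":[0.06,0,0]},
    {"jaw":255,"slide":[0,2.65,-2.73],"angular":[0.09,0,0]},
    {"jaw":255,"slide":[0,3.7,-3.5],"angular":[0.12,0,0]},
    {"jaw":255,"slide":[0,4.75,-4.2],"angular":[0.154,0,0]},
    {"jaw":255,"slide":[0,5.86,-4.77],"angular":[0.184,0,0]},
    {"jaw":255,"slide":[0,7.0,-5.27],"angular":[0.215,0,0]},
    {"jaw":255,"slide":[0,8.2,-5.68],"angular":[0.246,0,0]},
    {"jaw":255,"slide":[0,8.2,-5.68],"angular":[0.246,0,0]}
  ]
}}

```text
time_s: 6.98
eef_pos: [0.5971, 0.0747, 0.2461]
ee_rot: [-0.542, -2.969, 0.619]
wrist_force: [5.8, -2.3, 5.4]
finger_gap: 0.0113
```

```bash
cat >> h.py <<'E'
def leaf(sign,hy,E):
    s=get_state();print(s['time_s'],s['wrist_force'].round(1),round(s['finger_gap'],4),s['q'].round(2))
    g=s['eef_pos']-R.from_rotvec(s['ee_rot']).apply([0,0,.019])
    v=R.from_euler('z',-E[2]).apply(g-[E[0],E[1],0])-[0,.16*sign,.09];r=np.hypot(v[1],v[2])
    th=np.arctan2(v[2],-sign*v[1])-np.arctan2(.07,abs(hy));print(v.round(3),r,'th',th);return th
E
python3 - <<'E'
from h import *
E=[.548,-.0506,-.362]
th=leaf(1,-.156,E)
a=np.linspace(th,1.68,10);t=.41+(a-th)*.4
arc(1,-.156,a,t,E)
E
```

```text
6.975 [ 5.8 -2.3  5.4] 0.0113 [ 0.26  0.3   1.01 -0.38  2.04 -1.09]
[ 0.001 -0.018  0.174] 0.17446829858727428 th 1.0462299168552032
1.12 0.44 [-0.01  1.02 -0.55] [0.028 0.    0.   ] [0.601 0.085 0.247]
1.19 0.47 [-0.01  2.07 -1.03] [ 0.056  0.    -0.   ] [0.605 0.096 0.247]
1.26 0.49 [-0.01  3.15 -1.43] [ 0.085  0.    -0.   ] [0.609 0.107 0.247]
1.33 0.52 [-0.01  4.26 -1.75] [ 0.113 -0.    -0.   ] [0.613 0.118 0.245]
1.4 0.55 [-0.02  5.39 -1.99] [ 0.141  0.    -0.   ] [0.617 0.128 0.243]
1.47 0.58 [-0.02  6.53 -2.15] [ 0.169 -0.    -0.   ] [0.621 0.139 0.24 ]
1.54 0.61 [-0.01  7.68 -2.22] [ 0.197  0.    -0.   ] [0.625 0.149 0.236]
1.61 0.64 [-0.01  8.83 -2.22] [ 0.225 -0.    -0.   ] [0.629 0.159 0.231]
1.68 0.66 [-0.01  9.98 -2.12] [ 0.254 -0.    -0.   ] [0.633 0.168 0.226]
```

Request:
{"op": "drive_tool", "data": {
  "deltas": [
    {"jaw":255,"slide":[0,1.0,-0.4],"angular":[0.028,0,0]},
    {"jaw":255,"slide":[0,2.05,-0.85],"angular":[0.056,0,0]},
    {"jaw":255,"slide":[0,3.1,-1.25],"angular":[0.085,0,0]},
    {"jaw":255,"slide":[0,4.2,-1.55],"angular":[0.113,0,0]},
    {"jaw":255,"slide":[0,5.3,-1.8],"angular":[0.141,0,0]},
    {"jaw":255,"slide":[0,6.45,-1.95],"angular":[0.169,0,0]},
    {"jaw":255,"slide":[0,7.6,-2.05],"angular":[0.197,0,0]},
    {"jaw":255,"slide":[0,8.75,-2.05],"angular":[0.225,0,0]},
    {"jaw":255,"slide":[0,9.9,-1.95],"angular":[0.254,0,0]},
    {"jaw":255,"slide":[0,9.9,-1.95],"angular":[0.254,0,0]}
  ]
}}

```text
time_s: 8.22
eef_pos: [0.6332, 0.1684, 0.2265]
ee_rot: [-0.519, -2.835, 0.975]
wrist_force: [8.2, 3.5, 4.9]
finger_gap: 0.0113
```

```bash
python3 - <<'E'
from h import *
E=[.548,-.0506,-.362]
leaf(1,-.156,E)
save('s2.png',get_image('side'))
E
```

```text
8.225 [8.2 3.5 4.9] 0.0113 [ 0.44  0.67  0.64 -0.59  2.24 -1.04]
[0.002 0.087 0.152] 0.17454056406745994 th 1.6681035796993853
```

View pics/s2.png

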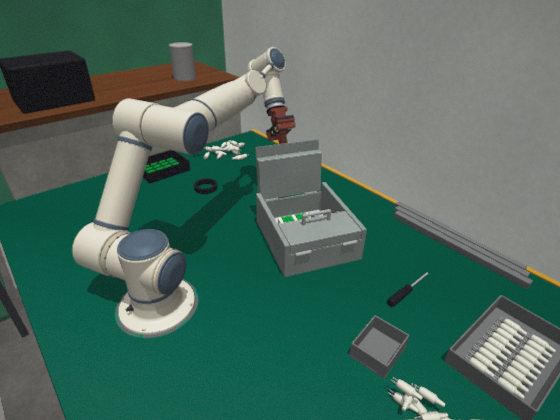

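The active leaf stands open at about 1.67 rad in the side picture, near (290,165), and the box interior is visible. I'll let go gently and back off.

Request:
{"op": "drive_tool", "data": {
  "deltas": [
    {"jaw":185,"slide":[0,0,0],"angular":[0,0,0]},
    {"jaw":185,"slide":[0,0,0],"angular":[0,0,0]},
    {"jaw":185,"slide":[0,0,0],"angular":[0,0,0]},
    {"jaw":185,"slide":[0,0,-2.5],"angular":[0,0,0]},
    {"jaw":185,"slide":[0,0,-5],"angular":[0,0,0]},
    {"jaw":185,"slide":[0,0,-9],"angular":[0,0,0]},
    {"jaw":185,"slide":[0,-2,-14],"angular":[-0.1,0,0]},
    {"jaw":185,"slide":[0,-5,-18],"angular":[-0.25,0,0]},
    {"jaw":150,"slide":[0,-9,-21],"angular":[-0.4,0,0]},
    {"jaw":150,"slide":[0,-13,-23],"angular":[-0.55,0,0]}
  ]
}}

```text
time_s: 9.52
eef_pos: [0.6196, 0.1998, 0.4572]
ee_rot: [0.552, 3.074, -0.152]
wrist_force: [0.7, -0.5, 0.4]
finger_gap: 0.0359
```

```bash
python3 - <<'E'
from h import *
E=[.548,-.0506,-.362]
s=get_state();print(s['q'].round(2))
print(goal(E,[0,.0,.32]), goal(E,[.02,-.02,.25],np.pi/2),goal(E,[.02,-.02,.25],-np.pi/2))
E
```

```text
[ 0.31  0.59  0.17 -0.14  2.41 -1.01]
(array([ -1.52, -24.57,  16.14]), array([-0.093,  0.032,  0.007])) (array([ -3.28, -25.92,  23.36]), array([-0.048,  0.099,  1.576])) (array([ -3.28, -25.92,  23.36]), array([-0.099, -0.048, -1.563]))
```

Request:
{"op": "drive_tool", "data": {
  "deltas": [
    {"jaw":100,"slide":[-0.5,-5,0],"angular":[-0.05,0,0]},
    {"jaw":100,"slide":[-1,-10,1],"angular":[-0.09,0.03,0]},
    {"jaw":100,"slide":[-1.5,-15,3],"angular":[-0.09,0.03,0]},
    {"jaw":100,"slide":[-2,-20,7],"angular":[-0.09,0.03,0]},
    {"jaw":100,"slide":[-2.5,-25,11],"angular":[-0.09,0.03,0]},
    {"jaw":100,"slide":[-3.2,-26,16],"angular":[-0.09,0.03,0]},
    {"jaw":100,"slide":[-3.2,-26,16],"angular":[-0.09,0.03,0]}
  ]
}}

```text
time_s: 10.4
eef_pos: [0.5568, -0.0706, 0.3172]
ee_rot: [-0.558, -3.081, 0.005]
wrist_force: [-0.5, 0.3, 1.7]
finger_gap: 0.0532
```

Request:
{"op": "drive_tool", "data": {
  "deltas": [
    {"jaw":100,"slide":[0,0,0],"angular":[0,0,0.17]},
    {"jaw":100,"slide":[0,0,0],"angular":[0,0,0.34]},
    {"jaw":100,"slide":[0,0,0],"angular":[0,0,0.51]},
    {"jaw":100,"slide":[0,0,0],"angular":[0,0,0.68]},
    {"jaw":100,"slide":[0,0,0],"angular":[0,0,0.85]},
    {"jaw":100,"slide":[0,0,0],"angular":[0,0,1.02]},
    {"jaw":100,"slide":[0,0,0],"angular":[0,0,1.19]},
    {"jaw":100,"slide":[0,0,0],"angular":[0,0,1.36]},
    {"jaw":100,"slide":[0,0,0],"angular":[0,0,1.57]},
    {"jaw":100,"slide":[0,0,0],"angular":[0,0,1.57]}
  ]
}}

```text
time_s: 11.65
eef_pos: [0.5575, -0.0694, 0.3205]
ee_rot: [-2.577, -1.793, 0.011]
wrist_force: [0.2, 0.6, 0.6]
finger_gap: 0.0533
```

```bash
python3 - <<'E'
from h import *
E0=[.548,-.0506,-.362]
s=get_state();print(s['time_s'],s['eef_pos'],s['q'].round(2))
c=cam('wrist');im=get_image('wrist').copy()
for k in ['bolt_fin','passive_bar']:
    for r in pinpoint(k,'wrist')[:2]: print(k,round(r['conf'],2),np.round(r['at'],1))
Re=R.from_euler('z',E0[2])
for p in [(.013,-.032,.12),(.013,-.008,.12),(.027,-.032,.12),(.027,-.008,.12),(.045,-.072,.16),(-.045,-.072,.16),(.122,-.042,.126),(-.122,-.042,.126)]:
    u=proj(c,[Re.apply(p)+[E0[0],E0[1],0]])[0];print(p,u.round());cv2.circle(im,tuple(int(v) for v in u),2,(255,0,0),1)
save('w3.png',im);print(goal(E0,[.02,-.019,.104],np.pi/2))
get_image('top');print('top fin',[(r['conf'],ray(cam('top'),r['at'],.12)) for r in pinpoint('bolt_fin','top')])
E
```

```text
11.65 [ 0.55747369 -0.06938511  0.32045791] [-0.18  0.04  1.11 -0.    2.    0.17]
bolt_fin 0.92 [286.8 186.1]
passive_bar 0.6 [268.1 250.1]
passive_bar 0.41 [277.7 158.8]
(0.013, -0.032, 0.12) [282. 200.]
(0.013, -0.008, 0.12) [282. 178.]
(0.027, -0.032, 0.12) [295. 200.]
(0.027, -0.008, 0.12) [295. 178.]
(0.045, -0.072, 0.16) [313. 248.]
(-0.045, -0.072, 0.16) [223. 248.]
(0.122, -0.042, 0.126) [383. 211.]
(-0.122, -0.042, 0.126) [156. 209.]
(array([-0.32,  0.62, 21.47]), array([-0.008,  0.005,  0.009]))
top fin [(0.49, array([0.60555517, 0.08517704, 0.12      ]))]
```

View pics/w3.png

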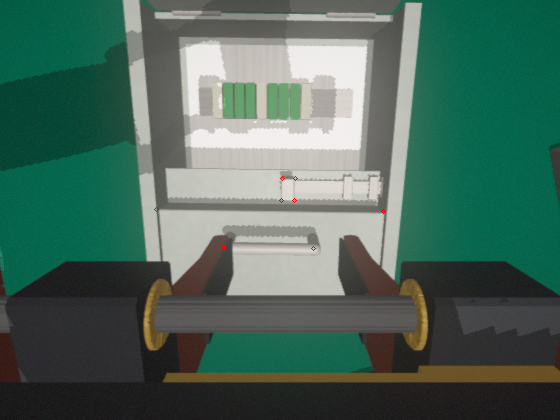

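The wrist view shows the fin at (287,187) within 2 px of my projection, and the flat bar runs right through its guides, so the bolt is still thrown. I'll descend and pinch the fin along x.

Request:
{"op": "drive_tool", "data": {
  "deltas": [
    {"jaw":100,"slide":[-0.3,0.5,5],"angular":[-0.008,0.005,0.009]},
    {"jaw":100,"slide":[-0.3,0.5,10],"angular":[-0.008,0.005,0.009]},
    {"jaw":100,"slide":[-0.3,0.5,15],"angular":[-0.008,0.005,0.009]},
    {"jaw":110,"slide":[-0.3,0.5,18.5],"angular":[-0.008,0.005,0.009]},
    {"jaw":120,"slide":[-0.3,0.5,20.5],"angular":[-0.008,0.005,0.009]},
    {"jaw":150,"slide":[-0.3,0.5,21.2],"angular":[-0.008,0.005,0.009]},
    {"jaw":150,"slide":[-0.3,0.5,21.2],"angular":[-0.008,0.005,0.009]}
  ]
}}

```text
time_s: 12.78
eef_pos: [0.5589, -0.0753, 0.1069]
ee_rot: [2.586, 1.783, 0.001]
wrist_force: [-0.0, -0.9, 0.5]
finger_gap: 0.0364
```

Request:
{"op": "drive_tool", "data": {
  "deltas": [
    {"jaw":255,"slide":[0,0,0],"angular":[0,0,0]},
    {"jaw":255,"slide":[0,0,0],"angular":[0,0,0]},
    {"jaw":255,"slide":[0,0,0],"angular":[0,0,0]},
    {"jaw":255,"slide":[0,0,0],"angular":[0,0,0]},
    {"jaw":255,"slide":[0,0,0],"angular":[0,0,0]},
    {"jaw":255,"slide":[0,0,0],"angular":[0,0,0]}
  ]
}}

```text
time_s: 13.52
eef_pos: [0.5589, -0.0751, 0.1079]
ee_rot: [2.586, 1.783, 0.001]
wrist_force: [-3.3, 1.0, 4.6]
finger_gap: 0.0137
```

Request:
{"op": "drive_tool", "data": {
  "deltas": [
    {"jaw":255,"slide":[0,-0.6,0],"angular":[0,0,0]},
    {"jaw":255,"slide":[0,-1.2,0],"angular":[0,0,0]},
    {"jaw":255,"slide":[0,-1.8,0],"angular":[0,0,0]},
    {"jaw":255,"slide":[0,-2.4,0],"angular":[0,0,0]},
    {"jaw":255,"slide":[0,-3.0,0],"angular":[0,0,0]},
    {"jaw":255,"slide":[0,-3.4,0],"angular":[0,0,0]},
    {"jaw":255,"slide":[0,-3.5,0],"angular":[0,0,0]},
    {"jaw":255,"slide":[0,-3.5,0],"angular":[0,0,0]}
  ]
}}

```text
time_s: 14.52
eef_pos: [0.5267, -0.0627, 0.1081]
ee_rot: [2.585, 1.782, 0.003]
wrist_force: [7.1, -0.6, 0.1]
finger_gap: 0.0135
```

Request:
{"op": "drive_tool", "data": {
  "deltas": [
    {"jaw":150,"slide":[0,0,0],"angular":[0,0,0]},
    {"jaw":150,"slide":[0,0,0],"angular":[0,0,0]},
    {"jaw":150,"slide":[0,0,0],"angular":[0,0,0]},
    {"jaw":150,"slide":[0,0,0],"angular":[0,0,0]},
    {"jaw":150,"slide":[0,0,-3],"angular":[0,0,0]},
    {"jaw":100,"slide":[0,0,-8],"angular":[0,0,0]},
    {"jaw":100,"slide":[0,0,-13],"angular":[0,0,0]},
    {"jaw":100,"slide":[0,0,-18],"angular":[0,0,0]},
    {"jaw":100,"slide":[0,0,-21],"angular":[0,0,0]},
    {"jaw":100,"slide":[0,0,-21],"angular":[0,0,0]}
  ]
}}

```text
time_s: 15.78
eef_pos: [0.5267, -0.0627, 0.3209]
ee_rot: [2.582, 1.78, 0.009]
wrist_force: [0.0, 0.4, -0.5]
finger_gap: 0.0533
```

```bash
python3 - <<'E'
from h import *
E0=[.548,-.0506,-.362]
s=get_state();print(s['time_s'],s['eef_pos'])
c=cam('wrist');im=get_image('wrist').copy();Re=R.from_euler('z',E0[2])
for k in ['bolt_fin','passive_bar']:
    for r in pinpoint(k,'wrist')[:2]:
        print(k,round(r['conf'],2),np.round(r['at'],1), Re.inv().apply(ray(c,r['at'],.12 if k=='bolt_fin' else .16)-[E0[0],E0[1],0]).round(4))
for x in (.045,-.045):print(proj(c,[Re.apply((x,-.072,.16))+[E0[0],E0[1],0]]))
save('w4.png',im)
print(goal(E0,[0,-.072,.141]))
E
```

```text
15.775 [ 0.52673047 -0.06274106  0.32085179]
bolt_fin 0.85 [284.7 183. ] [-0.0126 -0.0166  0.12  ]
passive_bar 0.89 [295.8 243.7] [-0.0019 -0.071   0.16  ]
[[342.74456414 244.50748743]]
[[252.46869789 244.84925515]]
(array([-5.29,  1.66, 17.48]), array([-0.   , -0.   , -1.572]))
```

View pics/w4.png

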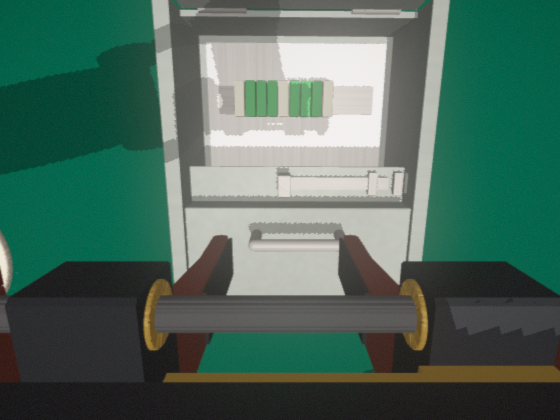

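The bolt end (around column 388) is now clear of the end wall and the fin is at (284,184). I'll measure the draw numerically against the fixed guides.

```bash
python3 - <<'E'
from h import *
a=cv2.imread('pics/w3.png',0).astype(np.float32);b=cv2.imread('pics/w4.png',0).astype(np.float32)
def m(t,im,x0,x1,y0,y1):
    r=cv2.matchTemplate(im[y0:y1,x0:x1],t,cv2.TM_CCOEFF_NORMED);_,v,_,l=cv2.minMaxLoc(r)
    y,x=l[1],l[0];f=r[y,x-1:x+2];return x0+x+.5*(f[0]-f[2])/(f[0]-2*f[1]+f[2]),y0+y,v
# fin left edge & guides templates from w4 (no markers); w3 has 1px markers
for nm,(x0,x1,y0,y1),(s0,s1) in [('fin',(270,298,170,202),(262,310)),('guide1',(362,380,166,180),(330,370)),('wallR',(395,445,60,140),(360,440)),('leafL',(180,215,190,230),(145,210))]:
    print(nm,x0,m(b[y0:y1,x0:x1],a,s0-5,s1+25,y0-10,y1+15))
E0=[.548,-.0506,-.362];c=cam('wrist');Re=R.from_euler('z',E0[2])
print(proj(c,[Re.apply((x,-.02,.12))+[.548,-.0506,0] for x in (-.015,.02)]))
E
```

```text
fin 270 (np.float32(273.69296), 174, 0.8481183052062988)
guide1 362 (np.float32(337.1136), 170, 0.9290123581886292)
wallR 395 (np.float32(369.04858), 51, 0.9827103614807129)
leafL 180 (np.float32(154.0929), 192, 0.964256227016449)
[[284.73885286 186.51439638]
 [317.79457714 186.47722563]]
```

The estimates disagree (30–35 mm), so I'll re-grip at the same place and pull on gently until the stop is felt.

Request:
{"op": "drive_tool", "data": {
  "deltas": [
    {"jaw":100,"slide":[0,0,5],"angular":[0,0,0]},
    {"jaw":100,"slide":[0,0,10],"angular":[0,0,0]},
    {"jaw":110,"slide":[0,0,15],"angular":[0,0,0]},
    {"jaw":130,"slide":[0,0,19],"angular":[0,0,0]},
    {"jaw":150,"slide":[0,0,21.2],"angular":[0,0,0]},
    {"jaw":255,"slide":[0,0,21.3],"angular":[0,0,0]},
    {"jaw":255,"slide":[0,0,21.3],"angular":[0,0,0]},
    {"jaw":255,"slide":[0,0,21.3],"angular":[0,0,0]},
    {"jaw":255,"slide":[0,0,21.3],"angular":[0,0,0]},
    {"jaw":255,"slide":[0,0,21.3],"angular":[0,0,0]}
  ]
}}

```text
time_s: 17.18
eef_pos: [0.5265, -0.0631, 0.1014]
ee_rot: [2.586, 1.782, 0.001]
wrist_force: [6.6, -3.6, -4.3]
finger_gap: 0.014
```

Request:
{"op": "drive_tool", "data": {
  "deltas": [
    {"jaw":255,"slide":[0,-0.2,0],"angular":[0,0,0]},
    {"jaw":255,"slide":[0,-0.4,0],"angular":[0,0,0]},
    {"jaw":255,"slide":[0,-0.4,0],"angular":[0,0,0]}
  ]
}}

```text
time_s: 17.55
eef_pos: [0.5264, -0.0631, 0.1014]
ee_rot: [2.581, 1.777, 0.01]
wrist_force: [18.0, -5.4, -4.7]
finger_gap: 0.0137
```

It doesn't move at 18 N, so the bolt is at its stop. I'll release, lift, and turn to the passive bar.

Request:
{"op": "drive_tool", "data": {
  "deltas": [
    {"jaw":255,"slide":[0,0,0],"angular":[0,0,0]},
    {"jaw":150,"slide":[0,0,0],"angular":[0,0,0]},
    {"jaw":150,"slide":[0,0,0],"angular":[0,0,0]},
    {"jaw":150,"slide":[0,0,0],"angular":[0,0,0]},
    {"jaw":150,"slide":[0,0,0],"angular":[0,0,0]},
    {"jaw":130,"slide":[0,0,-4],"angular":[0,0,0]},
    {"jaw":80,"slide":[0,0,-9],"angular":[0,0,0]},
    {"jaw":80,"slide":[0,0,-13],"angular":[0,0,0]},
    {"jaw":80,"slide":[0,0,-17],"angular":[0,0,0]},
    {"jaw":80,"slide":[0,0,-20],"angular":[0,0,-0.1]}
  ]
}}

```text
time_s: 18.8
eef_pos: [0.5244, -0.0624, 0.3037]
ee_rot: [2.485, 1.905, 0.012]
wrist_force: [-0.3, 0.5, -0.5]
finger_gap: 0.0604
```

Request:
{"op": "drive_tool", "data": {
  "deltas": [
    {"jaw":80,"slide":[-1,0.5,0],"angular":[0,0,-0.17]},
    {"jaw":80,"slide":[-2,1,0],"angular":[0,0,-0.34]},
    {"jaw":80,"slide":[-3,1.5,0],"angular":[0,0,-0.51]},
    {"jaw":80,"slide":[-4,1.5,0],"angular":[0,0,-0.68]},
    {"jaw":80,"slide":[-5,1.5,0],"angular":[0,0,-0.85]},
    {"jaw":80,"slide":[-5,1.5,0],"angular":[0,0,-1.02]},
    {"jaw":80,"slide":[-5,1.5,0],"angular":[0,0,-1.19]},
    {"jaw":80,"slide":[-5,1.5,0],"angular":[0,0,-1.36]},
    {"jaw":80,"slide":[-5,1.5,0],"angular":[0,0,-1.47]},
    {"jaw":80,"slide":[-5,1.5,0],"angular":[0,0,-1.47]}
  ]
}}

```text
time_s: 20.05
eef_pos: [0.5259, -0.1146, 0.3039]
ee_rot: [0.567, 3.077, -0.002]
wrist_force: [-0.2, 0.2, 0.8]
finger_gap: 0.0604
```

```bash
python3 - <<'E'
from h import *
E0=[.548,-.0506,-.362];Re=R.from_euler('z',E0[2])
s=get_state();print(s['time_s'],s['eef_pos'],s['q'].round(2),s['finger_gap'])
c=cam('wrist');get_image('wrist')
for k in ['bolt_fin','passive_bar']:
    for r in pinpoint(k,'wrist')[:2]:
        print(k,round(r['conf'],2),np.round(r['at'],1), Re.inv().apply(ray(c,r['at'],.12 if k=='bolt_fin' else .16)-[E0[0],E0[1],0]).round(4))
print(goal(E0,[0,-.072,.141]))
E
```

```text
20.05 [ 0.52586986 -0.11461026  0.30394916] [-0.28 -0.06  1.23 -0.    1.95 -1.48] 0.060398016839298276
bolt_fin 0.62 [333.5 168.9] [-0.0133 -0.0192  0.12  ]
passive_bar 0.7 [279.6 191.2] [ 0.0011 -0.0732  0.16  ]
(array([ 0.41, -0.45, 16.29]), array([ 0.001,  0.013, -0.003]))
```

Request:
{"op": "drive_tool", "data": {
  "deltas": [
    {"jaw":80,"slide":[0.4,-0.5,5],"angular":[0,0.013,0]},
    {"jaw":80,"slide":[0.4,-0.5,10],"angular":[0,0.013,0]},
    {"jaw":100,"slide":[0.4,-0.5,14],"angular":[0,0.013,0]},
    {"jaw":140,"slide":[0.4,-0.5,16.3],"angular":[0,0.013,0]},
    {"jaw":255,"slide":[0.4,-0.5,16.3],"angular":[0,0.013,0]},
    {"jaw":255,"slide":[0.4,-0.5,16.3],"angular":[0,0.013,0]},
    {"jaw":255,"slide":[0.4,-0.5,16.3],"angular":[0,0.013,0]},
    {"jaw":255,"slide":[0.4,-0.5,16.3],"angular":[0,0.013,0]},
    {"jaw":255,"slide":[0.4,-0.5,16.3],"angular":[0,0.013,0]}
  ]
}}

```text
time_s: 21.32
eef_pos: [0.5233, -0.118, 0.1425]
ee_rot: [0.569, 3.086, 0.003]
wrist_force: [0.9, 4.0, 6.1]
finger_gap: 0.011
```

```bash
python3 - <<'E'
from h import *
E=[.548,-.0506,-.362]
th=leaf(-1,-.088,E)
a=np.linspace(0,1.68,19);arc(-1,-.088,a,a*.45,E)
E
```

```text
21.325 [0.9 4.  6.1] 0.011 [-0.29 -0.08  1.55  0.    1.67 -1.49]
[0.001 0.088 0.072] 0.11355656085877991 th 0.009316006980748304
0.09 0.04 [-0.   -0.61 -0.79] [-0.042 -0.     0.   ] [ 0.521 -0.124  0.15 ]
0.19 0.08 [-0.01 -1.29 -1.52] [-0.084  0.    -0.   ] [ 0.519 -0.13   0.158]
0.28 0.13 [-0.01 -2.03 -2.18] [-0.126  0.    -0.   ] [ 0.516 -0.137  0.164]
0.37 0.17 [-0.02 -2.83 -2.76] [-0.168  0.    -0.   ] [ 0.513 -0.145  0.17 ]
0.47 0.21 [-0.02 -3.69 -3.26] [-0.21  0.   -0.  ] [ 0.51  -0.153  0.175]
0.56 0.25 [-0.02 -4.58 -3.68] [-0.252  0.    -0.   ] [ 0.507 -0.161  0.179]
0.65 0.29 [-0.03 -5.51 -4.  ] [-0.294 -0.    -0.   ] [ 0.504 -0.17   0.182]
0.75 0.34 [-0.03 -6.46 -4.24] [-0.336 -0.    -0.   ] [ 0.5   -0.178  0.185]
0.84 0.38 [-0.04 -7.43 -4.38] [-0.378  0.    -0.   ] [ 0.497 -0.188  0.186]
0.93 0.42 [-0.04 -8.4  -4.43] [-0.42  0.   -0.  ] [ 0.494 -0.197  0.187]
1.03 0.46 [-0.04 -9.38 -4.38] [-0.462  0.    -0.   ] [ 0.49  -0.206  0.186]
1.12 0.5 [ -0.04 -10.34  -4.23] [-0.504  0.     0.   ] [ 0.487 -0.215  0.185]
1.21 0.55 [ -0.05 -11.28  -4.  ] [-0.546  0.    -0.   ] [ 0.483 -0.224  0.182]
1.31 0.59 [ -0.05 -12.2   -3.67] [-0.588  0.     0.   ] [ 0.48  -0.232  0.179]
1.4 0.63 [ -0.05 -13.08  -3.26] [-0.63  0.   -0.  ] [ 0.477 -0.24   0.175]
1.49 0.67 [ -0.05 -13.91  -2.77] [-0.672 -0.     0.   ] [ 0.474 -0.248  0.17 ]
1.59 0.71 [ -0.05 -14.69  -2.19] [-0.714 -0.     0.   ] [ 0.471 -0.255  0.164]
1.68 0.76 [ -0.05 -15.41  -1.54] [-0.756  0.    -0.   ] [ 0.469 -0.262  0.158]
```

Request:
{"op": "drive_tool", "data": {
  "deltas": [
    {"jaw":255,"slide":[0,-0.6,-0.8],"angular":[-0.042,0,0]},
    {"jaw":255,"slide":[0,-1.3,-1.5],"angular":[-0.084,0,0]},
    {"jaw":255,"slide":[0,-1.3,-1.5],"angular":[-0.084,0,0]}
  ]
}}

```text
time_s: 21.7
eef_pos: [0.5188, -0.1295, 0.1576]
ee_rot: [0.566, 3.068, 0.137]
wrist_force: [0.8, 4.7, 1.3]
finger_gap: 0.0113
```

```bash
python3 - <<'E'
from h import *
E=[.548,-.0506,-.362]
th=leaf(-1,-.088,E)
a=np.linspace(th,1.69,20);arc(-1,-.088,a,.084+(a-th)*.45,E)
E
```

```text
21.7 [0.8 4.7 1.3] 0.0113 [-0.37 -0.1   1.54  0.09  1.7  -1.56]
[0.001 0.074 0.087] 0.11393390177658128 th 0.19026155139569134
0.27 0.12 [-0.   -0.58 -0.61] [-0.036 -0.     0.   ] [ 0.517 -0.135  0.163]
0.35 0.16 [-0.01 -1.2  -1.17] [-0.071 -0.     0.   ] [ 0.514 -0.142  0.168]
0.43 0.19 [-0.01 -1.86 -1.68] [-0.107 -0.     0.   ] [ 0.512 -0.148  0.173]
0.51 0.23 [-0.01 -2.57 -2.13] [-0.142 -0.     0.   ] [ 0.509 -0.155  0.177]
0.58 0.26 [-0.02 -3.3  -2.52] [-0.178 -0.     0.   ] [ 0.506 -0.162  0.18 ]
0.66 0.3 [-0.02 -4.06 -2.85] [-0.213 -0.     0.   ] [ 0.504 -0.17   0.182]
0.74 0.33 [-0.02 -4.85 -3.12] [-0.249 -0.     0.   ] [ 0.501 -0.177  0.184]
0.82 0.37 [-0.03 -5.65 -3.32] [-0.284 -0.    -0.   ] [ 0.498 -0.185  0.186]
0.9 0.4 [-0.03 -6.47 -3.45] [-0.32  0.    0.  ] [ 0.495 -0.193  0.186]
0.98 0.44 [-0.03 -7.29 -3.51] [-0.355 -0.     0.   ] [ 0.492 -0.2    0.186]
1.06 0.47 [-0.03 -8.12 -3.51] [-0.391  0.     0.   ] [ 0.489 -0.208  0.185]
1.14 0.51 [-0.04 -8.94 -3.44] [-0.426 -0.     0.   ] [ 0.486 -0.216  0.184]
1.22 0.55 [-0.04 -9.75 -3.3 ] [-0.462 -0.     0.   ] [ 0.483 -0.223  0.182]
1.3 0.58 [ -0.04 -10.54  -3.1 ] [-0.497 -0.     0.   ] [ 0.481 -0.23   0.179]
1.37 0.62 [ -0.04 -11.32  -2.83] [-0.533 -0.     0.   ] [ 0.478 -0.237  0.176]
1.45 0.65 [ -0.04 -12.07  -2.5 ] [-0.568  0.     0.   ] [ 0.475 -0.244  0.172]
1.53 0.69 [ -0.04 -12.79  -2.11] [-0.604  0.     0.   ] [ 0.473 -0.25   0.167]
1.61 0.72 [ -0.05 -13.48  -1.66] [-0.639 -0.     0.   ] [ 0.471 -0.256  0.162]
1.69 0.76 [ -0.05 -14.12  -1.16] [-0.675 -0.     0.   ] [ 0.469 -0.262  0.156]
```

The leaf lifts freely.

Request:
{"op": "drive_tool", "data": {
  "deltas": [
    {"jaw":255,"slide":[0,-0.58,-0.6],"angular":[-0.036,0,0]},
    {"jaw":255,"slide":[0,-1.2,-1.15],"angular":[-0.071,0,0]},
    {"jaw":255,"slide":[0,-1.86,-1.65],"angular":[-0.107,0,0]},
    {"jaw":255,"slide":[0,-2.57,-2.1],"angular":[-0.142,0,0]},
    {"jaw":255,"slide":[0,-3.3,-2.5],"angular":[-0.178,0,0]},
    {"jaw":255,"slide":[0,-4.06,-2.8],"angular":[-0.213,0,0]},
    {"jaw":255,"slide":[0,-4.85,-3.1],"angular":[-0.249,0,0]},
    {"jaw":255,"slide":[0,-5.65,-3.3],"angular":[-0.284,0,0]},
    {"jaw":255,"slide":[0,-6.47,-3.4],"angular":[-0.32,0,0]},
    {"jaw":255,"slide":[0,-6.47,-3.4],"angular":[-0.32,0,0]}
  ]
}}

```text
time_s: 22.95
eef_pos: [0.4949, -0.1918, 0.1885]
ee_rot: [0.541, 2.951, 0.617]
wrist_force: [-1.2, 6.3, 11.7]
finger_gap: 0.0112
```

```bash
python3 - <<'E'
from h import *
E=[.548,-.0506,-.362]
th=leaf(-1,-.088,E)
a=np.linspace(th,1.7,10);arc(-1,-.088,a,.404+(a-th)*.45,E)
E
```

```text
22.95 [-1.2  6.3 11.7] 0.0112 [-0.69 -0.05  1.49  0.4   1.82 -1.82]
[0.    0.002 0.116] 0.11588459462705032 th 0.8855084930280748
0.98 0.44 [-0.   -0.87 -0.38] [-0.041  0.    -0.   ] [ 0.492 -0.201  0.188]
1.07 0.49 [-0.   -1.76 -0.68] [-0.081  0.    -0.   ] [ 0.488 -0.209  0.188]
1.16 0.53 [-0.   -2.68 -0.89] [-0.122 -0.     0.   ] [ 0.485 -0.218  0.186]
1.25 0.57 [-0.   -3.62 -1.01] [-0.163 -0.     0.   ] [ 0.482 -0.227  0.183]
1.34 0.61 [-0.   -4.56 -1.04] [-0.204 -0.     0.   ] [ 0.479 -0.235  0.18 ]
1.43 0.65 [-0.   -5.5  -0.99] [-0.244 -0.    -0.   ] [ 0.476 -0.243  0.175]
1.52 0.69 [-0.   -6.43 -0.84] [-0.285 -0.     0.   ] [ 0.473 -0.25   0.17 ]
1.61 0.73 [-0.   -7.34 -0.61] [-0.326 -0.     0.   ] [ 0.47  -0.257  0.165]
1.7 0.77 [ 0.   -8.23 -0.3 ] [-0.367  0.     0.   ] [ 0.468 -0.263  0.158]
```

Request:
{"op": "drive_tool", "data": {
  "deltas": [
    {"jaw":255,"slide":[0,-0.85,-0.2],"angular":[-0.041,0,0]},
    {"jaw":255,"slide":[0,-1.7,-0.45],"angular":[-0.081,0,0]},
    {"jaw":255,"slide":[0,-2.6,-0.65],"angular":[-0.122,0,0]},
    {"jaw":255,"slide":[0,-3.55,-0.8],"angular":[-0.163,0,0]},
    {"jaw":255,"slide":[0,-4.5,-0.8],"angular":[-0.204,0,0]},
    {"jaw":255,"slide":[0,-5.4,-0.75],"angular":[-0.244,0,0]},
    {"jaw":255,"slide":[0,-6.3,-0.6],"angular":[-0.285,0,0]},
    {"jaw":255,"slide":[0,-7.2,-0.4],"angular":[-0.326,0,0]},
    {"jaw":255,"slide":[0,-8.1,-0.1],"angular":[-0.367,0,0]},
    {"jaw":255,"slide":[0,-8.1,-0.1],"angular":[-0.367,0,0]}
  ]
}}

```text
time_s: 24.2
eef_pos: [0.4672, -0.2637, 0.1575]
ee_rot: [0.504, 2.736, 1.121]
wrist_force: [-6.5, -7.2, 6.5]
finger_gap: 0.011
```

```bash
python3 - <<'E'
from h import *
leaf(-1,-.088,[.548,-.0506,-.362])
save('s5.png',get_image('side'))
E
```

```text
24.2 [-6.5 -7.2  6.5] 0.011 [-0.97  0.18  1.43  0.67  1.95 -2.06]
[-0.    -0.081  0.081] 0.11479020978943356 th 1.6855119591372114
```

View pics/s5.png

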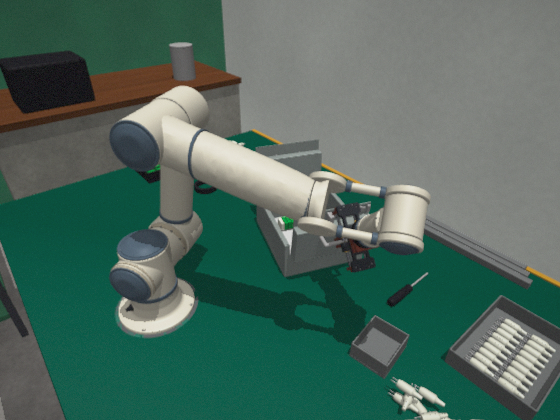

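The passive leaf stands up at about 1.68 rad, with the gripper on its outer side near (350,240). I'll release and withdraw.

Request:
{"op": "drive_tool", "data": {
  "deltas": [
    {"jaw":185,"slide":[0,0,0],"angular":[0,0,0]},
    {"jaw":185,"slide":[0,0,0],"angular":[0,0,0]},
    {"jaw":185,"slide":[0,0,0],"angular":[0,0,0]},
    {"jaw":185,"slide":[0,0,0],"angular":[0,0,0]},
    {"jaw":185,"slide":[0,0,-2],"angular":[0,0,0]},
    {"jaw":185,"slide":[0,0,-4],"angular":[0,0,0]},
    {"jaw":185,"slide":[0,0,-7],"angular":[0,0,0]},
    {"jaw":185,"slide":[0,0,-10],"angular":[0,0,0]},
    {"jaw":185,"slide":[0,0,-12],"angular":[0,0,0]},
    {"jaw":185,"slide":[0,0,-12],"angular":[0,0,0]}
  ]
}}

```text
time_s: 25.5
eef_pos: [0.4368, -0.343, 0.2438]
ee_rot: [0.504, 2.737, 1.117]
wrist_force: [0.5, 0.3, -1.0]
finger_gap: 0.0242
```

```bash
python3 - <<'E'
from h import *
s=get_state();print(s['q'].round(2),s['wrist_force'].round(1))
save('s6.png',np.hstack([get_image('side')[100:400,150:500],get_image('top')[100:400,200:500]]))
E
```

```text
[-1.07  0.28  1.16  0.69  2.14 -2.03] [ 0.5  0.3 -1. ]
```

View pics/s6.png

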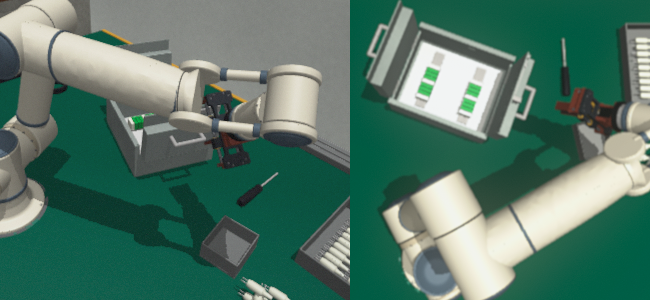

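```bash
python3 - <<'E'
from h import *
E=[.548,-.0506,-.362];Re=R.from_euler('z',E[2])
for n in ('top','side'):
    get_image(n);c=cam(n)
    print(n,'drawn/thrown px',proj(c,[Re.apply((x,-.205,.226))+[E[0],E[1],0] for x in(-.015,.02)]).round(1).tolist())
    for k in('bolt_fin','active_bar','passive_bar','parts_bin','tape_roll','screwdriver'):
        print(k,[(round(r['conf'],2),np.round(r['at']).tolist()) for r in pinpoint(k,n)[:1]])
E
```

```text
top drawn/thrown px [[369.6, 199.3], [373.5, 188.0]]
bolt_fin [(0.41, [367.0, 201.0])]
active_bar [(0.64, [226.0, 139.0])]
passive_bar [(0.59, [379.0, 206.0])]
parts_bin [(0.82, [440.0, 241.0])]
tape_roll [(0.86, [139.0, 216.0])]
screwdriver [(0.71, [412.0, 168.0])]
side drawn/thrown px [[332.4, 219.7], [343.4, 217.4]]
bolt_fin [(0.64, [306.0, 241.0])]
active_bar [(0.74, [285.0, 151.0])]
passive_bar [(0.71, [340.0, 239.0])]
parts_bin [(0.85, [376.0, 350.0])]
tape_roll [(0.55, [203.0, 185.0])]
screwdriver [(0.82, [405.0, 290.0])]
```

The top view puts the fin at the drawn position, and the bystanders are where they were. The gripper is clear and reads no force, so I'm handing in.

```bash
python3 -c "
from bench import *
print(close_job())"
```

```text
the job is handed in; nothing more can be done
None
```

The enclosure is open: both leaves stand past upright and the bolt is drawn back. The job was handed in at about 26 s of the 70 s allowed. I swung the active leaf up, drew the bolt with the passive leaf still shut, then swung the passive leaf up.

**Last checks:**
- **Leaves:** the active leaf was at about 1.67 rad and the passive at about 1.68 rad just before I released each. Both still stood in the last picture.
- **Bolt while drawing it:** picture measurements of the draw disagreed, from 30 to 35 mm. I gripped the fin again and pulled; it did not move at 18 N, so I took it to be at its stop.
- **Bolt at the end:** the top camera puts the fin at its drawn position with low confidence (0.41). The side camera's detection, (306,241), matched neither position, drawn or thrown. I put that down to a mis-detection, since the arm partly blocked the view.
- **Bystanders:** the parts bin, tape roll and screwdriver were within a few pixels of where they started.
- **Forces:** the highest wrist reading was about 19 N, and the gripper was clear with no load at hand-in.

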